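# Clamp the paving scraper for sharpening

## Robot

A 6-joint arm with a two-finger parallel gripper is mounted at the origin on the work surface. World frame = base frame: x ahead of the robot, y to its left, z up, the work surface at z = 0. Lengths are in mm, angles in degrees, forces in N, time in s.
With the tool pointing down it reaches from about 350 to 850 mm from the base axis. Payload 8.1 kg.
Tool frame: the origin (TCP) lies between the finger pads, 19 mm behind the fingertips; this is the grasp point; z points along the fingers, y is the line along which they close (so a half turn about z gives the same grasp; the last joint's range is limited). The gripper opens to 93 mm and grips with 3 to 60 N. Pads are 15 mm wide; open, the fingers measure 128 mm over their backs; the gripper's body (75 mm by 188 mm) begins 65 mm behind the grasp point.
Start: joints at [63.747, 7.471, 85.268, -0, 87.261, -4.893], TCP at [218.514, 558.8, 237.435] pointing down, gripper open.
Joint ranges: [-169.43, 169.43], [-51.17, 129.36], [1.28, 143.12], [-76.62, 256.62], [0, 156.53], [-152.29, 152.29]. Speed limits (degrees/s): [136.94, 136.94, 159.86, 180, 180, 180].

## Interface

Orientations are given as [roll, pitch, yaw] about the fixed x, y, z axes, in that order (R = Rz(yaw) Ry(pitch) Rx(roll)).
In Python, from bench import bot gives the robot as it stands.
- The arm moves only by the tool carry_out, never from a script. Its argument "moves" is a list that holds one entry, the list of rows, each a list of 7 numbers: the shift along the world's x, y, z in cm, then the turn, a rotation vector about the world's x, y, z in rad, then the finger opening in cm, from 0 to 9.3. A call has 1 to 12 rows; each row shifts and turns the commanded pose from where the row before left it; what a row does not reach is not made up. A row lasts 1/8 s, in which the tool goes at most 62.5 mm and 10.7 degrees, less where a joint would pass 70% of its speed; a pose out of reach is approached as far as the arm can. A call is refused whole if a number of a shift passes 6.25 or a number of a turn 0.188, either way. A call with a gripper value outside its range is refused whole. The fingers move at their own pace and stop on an object; the grip force is fixed at half the most. Time passes only in rows, so rows that do not move let the fingers close. It gives the time, the measured TCP pose, the force, the opening and the grip force at its end, in the units of the state.
- bot.get_state(): the state, without advancing time (a new reading comes with each control period).
- bot.snapshot(name): name is "scene" or "top" or "wrist"; returns a dict with "pixels" (400x640x3 uint8, blue, green, red), "depth" (400x640 float32, mm along the optical axis (not along the pixel's ray), 0 where there is no reading), "intrinsics" (3x3 intrinsics, pixels), "T" (4x4, takes a point from camera to world coordinates); the wrist camera has in their place "hand_eye" (4x4, takes a point from camera to tool coordinates, whose origin is the TCP and whose axes are the flange's). Camera axes: x right, y up, looking along -z (the intrinsics and any distortion apply to the point x, -y, -z); pixel columns grow to the right and rows downward; lengths in mm; the calibration is good to about 2 mm. The wrist camera is an equidistant fisheye: a pixel r from the principal point sees the ray r / f radians off the axis. A picture is of the moment at which its call begins: read the wrist's pose just before it.
- bot.job_done(): hands the job in; it is judged then, once.
The state is a dict: "t": time; "qpos": joint angles; "qd": joint speeds; "joint_torque": joint torques, N m; "tcp_pos": TCP position; "orientation": TCP orientation; "contact_force": force on the tool from outside, world axes, zero at the start; "wrist_torque": the same for the moment, N m; "finger_gap": opening from 0.0 (shut) to 1.0 (fully open); "grasp_force": force on a finger pad.
Only numpy, scipy, OpenCV 4.12 (cv2) and the standard library are available. Lean on these libraries where they do the work, as an engineer would, in place of code of your own. Each camera call takes 0.05 s, during which the arm holds its last target. There are 200 camera calls.

## Task

Pick up the wooden-handled paving scraper, slide its steel blade down into the sloping slot of the blade clamp until it is fully home against the end stop, and leave it there. Then turn the clamp's black knob clockwise until it clicks once and rests in the notch past that first click, without going on to the second click. Do not disturb the other things on the ledge.

Things in the scene. Friction and masses are not known exactly. Their poses are not given: they have to be found in the camera images.
- scraper: Paving scraper, 200 mm, 0.2 kg, lying flat: plain steel blade 105 x 44 x 5 mm thick, brown wooden handle 95 long x 28 wide x 24 mm high, flush underneath. Origin: centre line of the underside, below the grip point; handle spans x -70 to +25 mm, blade x +25 to +130 mm. x points to the blade's tip, z up through the flat of the blade.
- scraper_tip (a point): Middle of the lower edge of the scraper blade's tip, 130 mm from the scraper's origin along its x.
- clamp_head: Head of the blade clamp (grey and bare metal on a fixed base), its top tilted 26 degrees towards the robot. Origin: middle of the slot's floor at its mouth, 120 mm above the ledge. x points out of the slot and up the slope, away from the robot; y across; z square to the slot floor, up. The blade goes in along -x, scraper z along this z.
- slot_stop (a point): Foot of the slot's end stop, at (-60, 0, 0) mm in the clamp head's frame. The slot is 50 mm wide, 10 mm high (z 0 to 10) and 60 mm deep, so 45 mm of the blade stays outside when home. A top plate (z 10 to 20 mm, x -70 to 0) covers it and carries the knob.
- knob_grip (a point): On the knob's axis at the height for the TCP to grip: at (-35, 0, 58) mm in the clamp head's frame. The knob is a black bar 72 mm long x 16 mm thick on a dark disc 60 mm across; the bar's top is 12 mm above this point, its foot 24 mm below. x along the bar, z along the axis (the clamp head's z).
- knob (a joint): Knob angle in rad, grows clockwise seen from above; at 0 the bar lies along the clamp head's x. Starts at 0 to 0.35, turns lightly to 1.7, then a plunger resists (about 0.25 N m) up to the first click at 2.0; let go before, it springs back. Past it, it jumps into the notch, 2.3 to 2.5. The second click, at 2.8, is too far. Usually takes two grasps.
- torch: Black torch, 165 mm long, lying among the task's things, toggle switch on top; leave alone. Origin at the middle of its underside.
- lockbox: Green plastic padlock box, 85 x 120 x 55 mm; leave alone. Origin at the middle of its underside.
- mug: White ceramic mug, 84 mm across, 95 mm high; leave alone. Origin at the middle of its underside.
- spoon: Steel spoon, 170 mm, lying flat; leave alone. Origin at the middle of its underside.
- pots: Stack of nested terracotta pots, 94 mm across, 117 mm high; leave alone. Origin at the middle of its underside.
- brush: Brush lying flat; leave alone. Origin at the middle of its underside.
- oil: Steel can, 64 mm across, 120 mm high; leave alone. Origin at the middle of its underside.
- apron (a point): Middle of the open apron in front of the slot, at (18, 0, 0) mm in the clamp head's frame: the slot floor goes on out to x = 35 mm between two guides 12 mm high, flaring from 50 mm apart at the mouth to about 75 mm at the outer end.
- plunger (a point): Outer end of the plunger barrel, a level steel cylinder of 20 mm diameter beside the knob, on the clamp head's -y side (its axis 28 mm above the slot floor, from 34 to 66 mm off the knob's axis). Leave it room.
Not all that is in view belongs to the job. Leave any blue or purple look-alike of the scraper alone.

How it is judged (in metres and radians):
On the way, in this order (a step that is already met when the one before it is completed fails the run):
1. the scraper blade is fully home in the slot, before the knob is clicked (x of scraper_tip in the frame of clamp_head below -0.054 m and y of scraper_tip in the frame of clamp_head between -0.006 and 0.006 m and z of scraper_tip in the frame of clamp_head between -0.003 and 0.008 m and angle between the x axis of scraper and the x axis of clamp_head, either way round below 0.14 rad and angle between the z axis of scraper and the z axis of clamp_head, either way round below 0.16 rad and value of joint knob below 1.8 rad), for 0.2 s.
2. the knob has clicked past its first detent with the blade still home (x of scraper_tip in the frame of clamp_head below -0.054 m and y of scraper_tip in the frame of clamp_head between -0.006 and 0.006 m and z of scraper_tip in the frame of clamp_head between -0.003 and 0.008 m and angle between the x axis of scraper and the x axis of clamp_head, either way round below 0.14 rad and angle between the z axis of scraper and the z axis of clamp_head, either way round below 0.16 rad and value of joint knob between 2.15 and 2.6 rad), for 0.2 s.
At the end, for the whole second after the job is handed in: the scraper lies released and still in the clamp slot, its tip within 6 mm of the end stop, within 6 mm of the slot's centre line, along the slot and flat in it (within about 8 degrees); the knob is at rest in the notch after the first click (between 2.15 and 2.6 rad) (all of step 2 and linear speed of scraper below 0.02 m/s and velocity of joint knob between -0.05 and 0.05 rad/s); the robot touches nothing.
It fails at once if the knob is turned as far as the second click (2.7 rad) (value of joint knob above 2.7 rad).
It fails at once if another thing on the ledge is pushed more than 30 mm (distance of any of torch, lockbox, mug, spoon, pots, brush, oil from where it was at the start of the episode above 0.03 m).
It fails at once if the mug, the pot stack or the oil can is tipped (angle between any of mug, pots, oil's own z axis and vertical above 0.35 rad).
It also fails if it takes over 70 s, if anything falls off the work surface, if the arm or the gripper's body presses on something with over 40 N, if the wrist force passes 120 N, or if a joint passes its speed limit or range.

## Working session

There is one attempt and no reset: what is moved stays moved. The work goes in short steps, Python scripts to look and compute and a tool call to move; the robot and the scene stay as the last step left them, time stands still between calls to the robot, and variables do not carry over. Pictures are saved under pics/ and viewed, at most 10 in all, crops included, and the job is handed in when it is done.

Besides the shell and the picture viewer there is one more tool, called after "Request:" as name([rows], argument=value, ...), one row to a line, values as JSON. carry_out: Moves the arm, as the interface text tells. Its arguments: {"type":"object","properties":{"moves":{"type":"array"}},"required":["moves"]}

```bash
ls; mkdir -p pics
python3 - <<'E'
from bench import bot
import cv2,numpy as np
print(bot.get_state())
for n in("scene","top"):
    s=bot.snapshot(n); cv2.imwrite(f"pics/{n}0.png",s["pixels"]); np.savez(f"{n}0.npz",**s)
    print(n,s["intrinsics"],s["T"],[k for k in s], (s["depth"]>0).mean())
E
```

```text
pics
{'t': 0.0, 'qpos': array([ 6.37478771e+01,  7.51527912e+00,  8.53294504e+01, -5.10732560e-04,
        8.72626401e+01, -4.89164683e+00]), 'qd': array([-0.02124937, -0.05247555, -0.01544169, -0.02099624, -0.01178556,
       -0.03693485]), 'joint_torque': array([-3.10000803e-03, -5.59835815e+01, -4.91764069e+01,  7.61867152e-02,
        3.54678452e-02, -1.85856998e-04]), 'tcp_pos': array([218.26658428, 558.30509   , 236.38401181]), 'orientation': array([-1.79892978e+02, -8.64734027e-03,  1.58639541e+02]), 'contact_force': array([0.65430719, 1.08305523, 0.03624076]), 'wrist_torque': array([-0.01519155, -0.04073436, -0.02160636]), 'grasp_force': 0.0, 'finger_gap': 1.0010122411744091}
scene [[372.20529226   0.         323.94236743]
 [  0.         372.20529226 198.35468249]
 [  0.           0.           1.        ]] [[-1.92266195e-01 -7.40739401e-01  6.43691580e-01  1.25987153e+03]
 [ 9.81231573e-01 -1.35234524e-01  1.37463536e-01  1.45942145e+02]
 [-1.47753327e-02  6.58040092e-01  7.52837915e-01  9.68021945e+02]
 [ 0.00000000e+00  0.00000000e+00  0.00000000e+00  1.00000000e+00]] ['pixels', 'depth', 'intrinsics', 'T'] 0.9961796875
top [[452.47645081   0.         322.58287626]
 [  0.         452.47645081 191.64203269]
 [  0.           0.           1.        ]] [[-2.56563887e-02  9.88518724e-01 -1.48904271e-01  3.37071754e+02]
 [-9.99233391e-01 -2.97650557e-02 -2.54297245e-02 -2.44582316e+01]
 [-2.95699027e-02  1.48137685e-01  9.88524581e-01  1.29125507e+03]
 [ 0.00000000e+00  0.00000000e+00  0.00000000e+00  1.00000000e+00]] ['pixels', 'depth', 'intrinsics', 'T'] 0.99590234375
```

View pics/scene0.png

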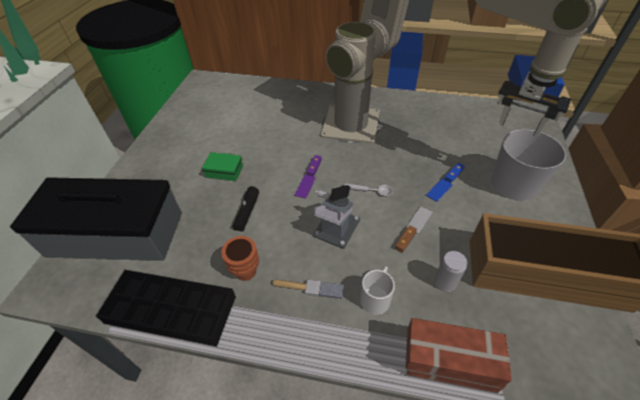

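View pics/top0.png

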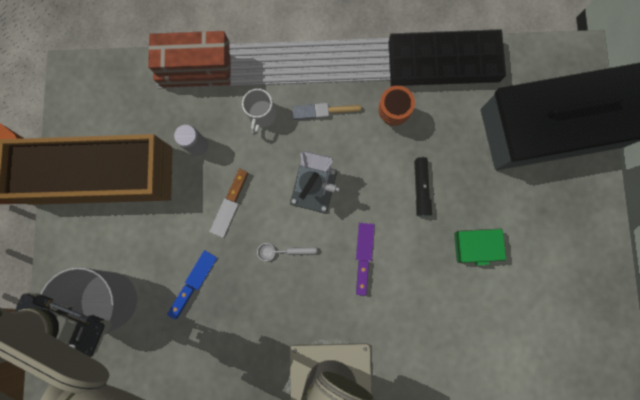

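The scraper (brown handle, blade towards the robot) is in the top view at about (228,203), and the clamp at (313,185) with its apron facing away from the robot at (316,160). The blue and purple ones are look-alikes. I'll measure with both cameras.

```bash
cat > h.py <<'E'
import numpy as np,cv2
def load(n): return dict(np.load(n))
def cloud(s):
    K,T,d=s["intrinsics"],s["T"],s["depth"]; v,u=np.mgrid[:400,:640]
    x=(u-K[0,2])/K[0,0]*d; y=-(v-K[1,2])/K[1,1]*d
    return np.stack([x,y,-d],-1)@T[:3,:3].T+T[:3,3]
def ray(s,u,v):
    K,T=s["intrinsics"],s["T"]
    d=T[:3,:3]@np.array([(u-K[0,2])/K[0,0],-(v-K[1,2])/K[1,1],-1]); return T[:3,3],d/np.linalg.norm(d)
def onplane(s,u,v,z):
    o,d=ray(s,u,v); return o+d*(z-o[2])/d[2]
def cross(r1,r2):
    (o1,d1),(o2,d2)=r1,r2
    t=np.linalg.lstsq(np.stack([d1,-d2],1),o2-o1,rcond=None)[0]
    a,b=o1+t[0]*d1,o2+t[1]*d2; return (a+b)/2,np.linalg.norm(a-b)
E
python3 - <<'E'
from h import *
np.set_printoptions(precision=1,suppress=True)
t,s=load("top0.npz"),load("scene0.npz")
box={"top":(t,195,160,260,245),"scene":(s,385,200,440,255)}
cents={}
for n,(im,u0,v0,u1,v1) in box.items():
    P=cloud(im); p=im["pixels"].astype(int)
    b,g,r=p[...,0],p[...,1],p[...,2]
    roi=np.zeros(b.shape,bool); roi[v0:v1,u0:u1]=1
    for nm,m in(("handle",(r-b>40)&roi),("blade",(abs(r-b)<25)&(r>150)&roi)):
        k,l,st,c=cv2.connectedComponentsWithStats(m.astype(np.uint8)); i=1+st[1:,4].argmax(); m=l==i
        v,u=np.nonzero(m); z=np.median(P[m][:,2])
        rect=cv2.minAreaRect(np.stack([u,v],1).astype(np.float32))
        Q=np.array([onplane(im,a,e,24 if nm=="handle" else 5)[:2] for a,e in zip(u,v)])
        cents[n,nm]=c[i]; (cc,wh,an)=cv2.minAreaRect(Q.astype(np.float32))
        print(n,nm,m.sum(),c[i],"z",z,"rect world",np.array(cc),np.array(wh),an)
for nm in("handle","blade"):
    print(nm,cross(ray(t,*cents["top",nm]),ray(s,*cents["scene",nm])))
P=cloud(t); print("table z",np.median(P[260:280,230:250,2]))
# clamp cloud, tilted plane
for n,im in(("top",t),("scene",s)):
    P=cloud(im).reshape(-1,3); m=(abs(P[:,0]-470)<150)&(abs(P[:,1])<90)&(P[:,2]>60)
    q=P[m]; print(n,len(q),q.min(0),q.max(0),q.mean(0))
cv2.imwrite("pics/clamp.png",np.hstack([cv2.resize(t["pixels"][135:225,270:350],(400,450),interpolation=2),cv2.resize(s["pixels"][170:260,300:380],(400,450),interpolation=2)]))
E
```

```text
top handle 295 [236.3 184.7] z 22.578733863343587 rect world [555.3 254.1] [26.5 91.8] 66.47114562988281
top blade 445 [222.9 217.6] z 4.113018985020972 rect world [464.  296.9] [37.4 99.6] 65.93618774414062
scene handle 235 [406.  237.6] z 21.575239029214345 rect world [563.8 252.5] [28.7 96.5] 66.65261840820312
scene blade 58 [423.5 216.6] z 2.832143499821541 rect world [462.2 302.9] [20.  79.4] 65.79595947265625
handle (array([557.1, 254.9,  14.3]), np.float64(2.8330029531525494))
blade (array([463.2, 300.1,  12.2]), np.float64(10.405765482086142))
table z -0.42943413350121773
top 2410 [337.1 -34.8  87.8] [ 619.9   78.9 1291.3] [460.7   4.4 638. ]
scene 1096 [498.5 -39.4  60.1] [619.9  76.1 181.4] [566.1  27.9 128.2]
```

View pics/clamp.png

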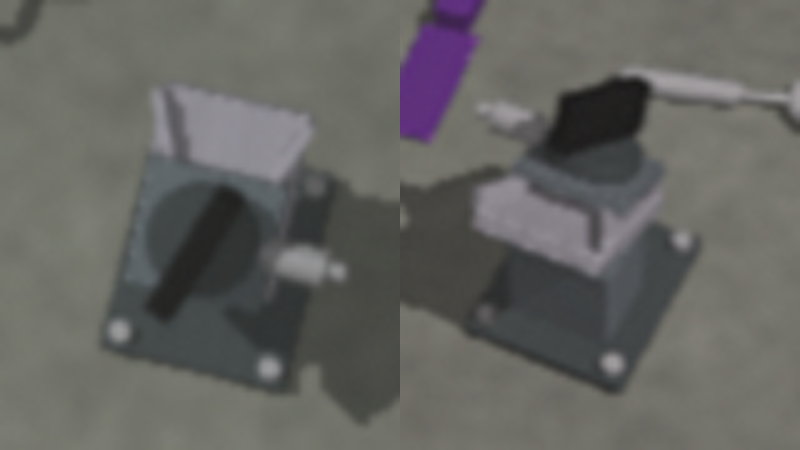

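The left crop is the clamp from above: apron at the top, knob bar about 34° clockwise of image-up, plunger on the right. The right crop shows the same from the scene camera. Next I move the wrist camera overhead for finer measurements.

Request:
carry_out([
  [[0,0,4,0,0,0,9.3],[3,-4.5,2,0,0,0,9.3],[3,-4.5,2,0,0,0,9.3],[3,-4.5,0,0,0,0,9.3],[3,-4.5,0,0,0,0,9.3],[3,-4.5,0,0,0,0,9.3],[3,-4.5,0,0,0,0,9.3],[3,-4.5,0,0,0,0,9.3],[3,-4.5,0,0,0,0,9.3],[0,0,0,0,0,0,9.3],[0,0,0,0,0,0,9.3]],
])

```text
t: 1.48
tcp_pos: [458.2, 198.9, 317.1]
orientation: [-180.0, -0.1, 158.6]
contact_force: [0.4, 0.1, -0.5]
finger_gap: 1.0
grasp_force: 0.0
```

```bash
cat > wrist.py <<'E'
import sys,cv2,numpy as np
from bench import bot
from scipy.spatial.transform import Rotation as Ro
n=sys.argv[1]
st=bot.get_state(); s=bot.snapshot("wrist")
T=np.eye(4); T[:3,:3]=Ro.from_euler("xyz",st["orientation"],degrees=True).as_matrix(); T[:3,3]=st["tcp_pos"]
np.savez(n+".npz",pixels=s["pixels"],depth=s["depth"],intrinsics=s["intrinsics"],T=T@s["hand_eye"])
cv2.imwrite(f"pics/{n}.png",s["pixels"])
np.set_printoptions(precision=3,suppress=True)
print(st["t"],st["tcp_pos"],st["orientation"],st["qpos"]); print(s["hand_eye"],s["intrinsics"])
E
python3 wrist.py w1
```

```text
1.475 [458.236 198.909 317.073] [-179.99    -0.053  158.591] [ 17.563  -9.29   93.62    0.026  95.717 -51.025]
[[   0.       0.958    0.287   80.28 ]
 [   1.      -0.001    0.001    0.825]
 [   0.002    0.287   -0.958 -146.537]
 [   0.       0.       0.       1.   ]] [[309.707   0.    322.804]
 [  0.    309.707 199.696]
 [  0.      0.      1.   ]]
```

View pics/w1.png

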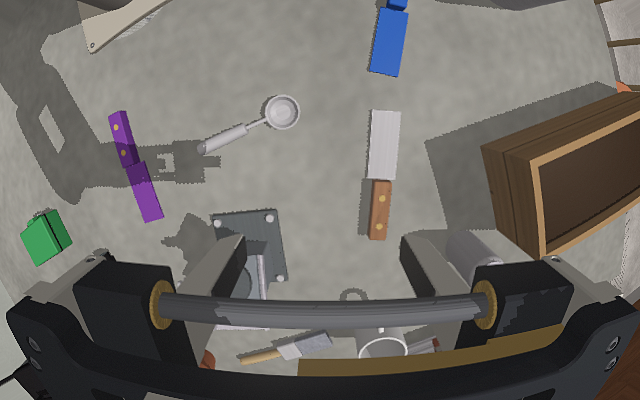

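The scraper is clear: blade at (383,145), handle at (377,210). The gripper hides the clamp, so I move out for two views of both.

Request:
carry_out([
  [[4,-2,1,0,0,0,9.3],[4,-2,1,0,0,0,9.3],[4,-2,1,0,0,0,9.3],[4,-2,1,0,0,0,9.3],[0,0,0,0,0,0,9.3],[0,0,0,0,0,0,9.3]],
])

```text
t: 2.28
tcp_pos: [617.9, 120.4, 357.0]
orientation: [-180.0, -0.1, 158.7]
contact_force: [-1.2, -0.3, 0.0]
finger_gap: 1.001
grasp_force: 0.0
```

```bash
python3 wrist.py w2
```

```text
2.275 [617.867 120.37  356.985] [-179.996   -0.064  158.737] [  6.344  11.26   68.729   0.026 100.07  -62.389]
[[   0.       0.958    0.287   80.277]
 [   1.      -0.001    0.001    0.825]
 [   0.002    0.287   -0.958 -146.537]
 [   0.       0.       0.       1.   ]] [[309.707   0.    322.804]
 [  0.    309.707 199.696]
 [  0.      0.      1.   ]]
```

Request:
carry_out([
  [[1,-5,0,0,0,0,9.3],[1,-5,0,0,0,0,9.3],[1,-4,0,0,0,0,9.3],[0,0,0,0,0,0,9.3],[0,0,0,0,0,0,9.3]],
])

```text
t: 2.95
tcp_pos: [648.0, -19.8, 357.8]
orientation: [180.0, 0.0, 158.7]
contact_force: [-0.1, 0.9, -0.5]
finger_gap: 1.003
grasp_force: 0.0
```

```bash
python3 wrist.py w3 | head -1; python3 -c "
import cv2,numpy as np
a,b=[cv2.imread(f'pics/w{i}.png') for i in(2,3)]
cv2.imwrite('pics/w23.png',cv2.resize(np.vstack([a[:230],b[:230]]),(800,575)))"
```

```text
2.95 [647.975 -19.775 357.848] [179.964   0.008 158.7  ] [ -6.296  14.241  65.221   0.033 100.521 -74.99 ]
```

View pics/w23.png

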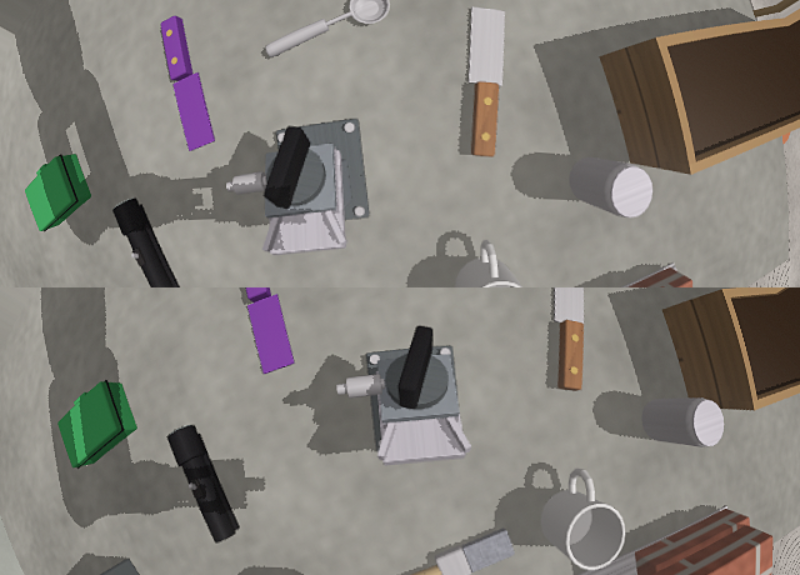

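The upper half (w2) shows the scraper at (485,85) and the clamp at (305,185). The lower half (w3) shows the clamp at (415,395) with the apron towards the bottom. I'll build point clouds from both.

```bash
cat >> h.py <<'E'
def wray(s,u,v):
    K=s["intrinsics"]; x=(u-K[0,2])/K[0,0]; y=(v-K[1,2])/K[1,1]; th=np.hypot(x,y); k=np.sin(th)/np.maximum(th,1e-9)
    return np.stack([k*x,-k*y,-np.cos(th)],-1)
def wcloud(s):
    v,u=np.mgrid[:400,:640]; r=wray(s,u,v); T=s["T"]
    return (r*(s["depth"]/-r[...,2])[...,None])@T[:3,:3].T+T[:3,3]
def wr(s,u,v): return s["T"][:3,3],s["T"][:3,:3]@wray(s,np.float64(u),np.float64(v))
E
cat > m.py <<'E'
from h import *
np.set_printoptions(precision=2,suppress=True)
W={i:load(f"w{i}.npz") for i in(1,2,3)}
cen={}
for i,s in W.items():
    P=wcloud(s); p=s["pixels"].astype(int); r_b=p[...,2]-p[...,0]
    near=(np.hypot(P[...,0]-510,P[...,1]-277)<125)&(P[...,2]>-5)&(P[...,2]<35)
    for nm,m in(("handle",near&(r_b>35)),("blade",near&(abs(r_b)<30)&(p[...,2]>150))):
        k,l,st,c=cv2.connectedComponentsWithStats(m.astype(np.uint8)); j=1+st[1:,4].argmax(); m=l==j
        q=P[m]; q=q[abs(q[:,2]-np.median(q[:,2]))<4]
        rc=cv2.minAreaRect(q[:,:2].astype(np.float32)); cen[i,nm]=c[j]
        print(i,nm,len(q),"z",np.median(q[:,2]),"c",np.array(rc[0]),"wh",np.array(rc[1]),rc[2],"mean",q[:,:2].mean(0))
for nm in("handle","blade"):
    print(nm,cross(wr(W[1],*cen[1,nm]),wr(W[2],*cen[2,nm])))
def plane(q,it=300,tol=1.2):
    rng=np.random.default_rng(0); best=None
    for _ in range(it):
        a=q[rng.choice(len(q),3,False)]; n=np.cross(a[1]-a[0],a[2]-a[0]); n/=np.linalg.norm(n)+1e-9
        m=abs((q-a[0])@n)<tol
        if best is None or m.sum()>best.sum(): best=m
    c=q[best].mean(0); n=np.linalg.svd(q[best]-c)[2][2]; n*=np.sign(n[2]); return n,c,best
for i in(2,3):
    s=W[i]; P=wcloud(s); p=s["pixels"].astype(int)
    near=(np.hypot(P[...,0]-560,P[...,1]-10)<110)&(P[...,2]>60)&(P[...,2]<230)
    g=p.max(-1)
    for nm,m in(("bright",near&(g>150)),("grey",near&(g>60)&(g<=140)),("black",near&(g<45))):
        q=P[m]; n,c,b=plane(q); e=q[b]
        ang=np.degrees(np.arccos(n[2])); yaw=np.degrees(np.arctan2(-n[1],-n[0]))
        X=np.array([np.cos(np.radians(yaw))*n[2],np.sin(np.radians(yaw))*n[2],np.hypot(n[0],n[1])]); Y=np.cross(n,X)
        rc=cv2.minAreaRect(np.stack([(e-c)@X,(e-c)@Y],1).astype(np.float32))
        print(i,nm,len(q),b.sum(),"tilt",ang,"yaw",yaw,"ctr",c+X*rc[0][0]+Y*rc[0][1],"wh",np.array(rc[1]),"ang",rc[2],"z range",q[:,2].min(),q[:,2].max())
E
python3 m.py
```

```text
1 handle 1011 z 23.13428355831934 c [555.27 254.76] wh [27.67 93.07] 66.0734634399414 mean [553.63 254.98]
1 blade 8989 z -0.6950444287508049 c [503.78 263.49] wh [220.14 249.11] 64.72050476074219 mean [503.15 256.83]
2 handle 1010 z 22.978101680646887 c [555.91 254.36] wh [28.78 93.86] 66.3275146484375 mean [555.59 253.89]
2 blade 9830 z -0.8152995406042294 c [507.82 264.49] wh [224.03 244.35] 67.61234283447266 mean [510.26 255.15]
3 handle 800 z 22.902255223494905 c [556.2  253.94] wh [28.53 93.38] 65.06338500976562 mean [556.58 252.8 ]
3 blade 3635 z -1.0036754026368726 c [552.68 228.02] wh [240.08 119.87] 43.34578323364258 mean [545.75 212.2 ]
handle (array([555.75, 255.33,  16.4 ]), np.float64(0.3059833649717247))
blade (array([504.23, 264.16, -32.81]), np.float64(0.07397105906700634))
2 bright 1792 1093 tilt 25.65362363358936 yaw -16.071572781251348 ctr [565.8   31.51 112.31] wh [103.84  80.84] ang 0.5947571992874146 z range 83.78710867771633 152.45249729762952
2 grey 2063 658 tilt 25.576912322262338 yaw -19.68343039734865 ctr [534.41  19.77 138.12] wh [52.58 95.38] ang 9.914095878601074 z range 60.24303496457202 179.70697631197424
2 black 1346 676 tilt 80.85857412513683 yaw -122.63481797551907 ctr [531.15  46.04 154.38] wh [70.35 33.91] ang 65.22679138183594 z range 126.9833556544894 183.89514657178398
3 bright 2153 1280 tilt 25.469807655278053 yaw -15.92655301193033 ctr [591.31  21.73 125.27] wh [43.48 80.34] ang 1.4267133474349976 z range 106.52080296170453 145.6694846242787
3 grey 2219 860 tilt 25.58970238415195 yaw -15.453440474730824 ctr [524.96  24.2  131.7 ] wh [92.73 56.57] ang 67.85759735107422 z range 88.17086211349465 155.04403408337936
3 black 1103 627 tilt 25.262467097874637 yaw -19.82139550730399 ctr [521.23  41.33 167.64] wh [15.4  69.84] ang 74.18124389648438 z range 120.93326239425932 182.37406847386103
```

```bash
cat > m2.py <<'E'
from h import *
from scipy.spatial.transform import Rotation as Ro
np.set_printoptions(precision=2,suppress=True)
def frame(yaw,tilt=26.): 
    return Ro.from_euler("ZY",[yaw,-tilt],degrees=True).as_matrix()
R=frame(-16.); O=np.array([580.9,24.1,120.])
def edge(Q,ax,by,lo,hi,fn,step=3):
    a=[]
    for b in np.arange(lo,hi,step):
        m=(Q[:,by]>=b)&(Q[:,by]<b+step)
        if m.sum()>2: a.append((b+step/2,fn(Q[m,ax])))
    a=np.array(a)
    if len(a)<4: return None
    for _ in range(3):
        c=np.polyfit(a[:,0],a[:,1],1); e=abs(a[:,1]-np.polyval(c,a[:,0])); a=a[e<=max(1,2*np.median(e))]
    return np.degrees(np.arctan(c[0])),c[1],len(a)
for i in(2,3):
    s=load(f"w{i}.npz"); P=wcloud(s); g=s["pixels"].max(-1)
    m=(np.hypot(P[...,0]-560,P[...,1]-20)<120)&(P[...,2]>60)
    Q=(P[m]-O)@R; G=g[m]
    ap=Q[(abs(Q[:,2])<2.5)&(Q[:,0]>2)&(Q[:,0]<45)&(abs(Q[:,1])<40)]; tp=Q[(abs(Q[:,2]-20)<2)&(abs(Q[:,1])<50)&(Q[:,0]>-85)&(Q[:,0]<20)]
    print(i,"apron z",np.median(ap[:,2]),"topplate z",np.median(tp[:,2]))
    print(" apron outer x",edge(ap,0,1,-30,30,np.max)," tp front x",edge(tp,0,1,-30,30,np.max))
    print(" tp y+",edge(tp,1,0,-65,-5,np.max)," y-",edge(tp,1,0,-65,-5,np.min))
    print(" apron y+",edge(ap,1,0,4,34,np.max)," y-",edge(ap,1,0,4,34,np.min))
    b=Q[(G<50)&(Q[:,2]>66)&(Q[:,2]<74)]
    rc=cv2.minAreaRect(b[:,:2].astype(np.float32)); print(" bar",len(b),np.median(b[:,2]),rc, "mean",b.mean(0))
# blade
for i in(1,2):
    s=load(f"w{i}.npz"); P=wcloud(s); p=s["pixels"].astype(int)
    m=(np.hypot(P[...,0]-464,P[...,1]-297)<75)&(p.min(-1)>165)
    q=P[m]; rc=cv2.minAreaRect(q[:,:2].astype(np.float32)); print("blade",m.sum(),np.median(q[:,2]),rc)
E
python3 m2.py
```

```text
2 apron z 0.20529432521969054 topplate z 20.36356562193229
 apron outer x (np.float64(-0.44809151151134), np.float64(32.89313017743146), 19)  tp front x (np.float64(-0.19478359212698082), np.float64(-1.714348278852633), 20)
 tp y+ (np.float64(1.2450055693718558), np.float64(37.979124399698335), 20)  y- (np.float64(14.0054634170551), np.float64(-1.3954898702718823), 20)
 apron y+ (np.float64(-5.663124769837578), np.float64(40.75515151109733), 6)  y- (np.float64(-21.245779010263814), np.float64(-25.353544812366753), 9)
 bar 771 70.11281845648662 ((-35.49887466430664, 0.5598392486572266), (16.215991973876953, 69.72553253173828), 72.19371795654297) mean [-34.03   1.13  69.91]
3 apron z 0.06762013921402041 topplate z 20.188746739098534
 apron outer x (np.float64(-0.37063709571785175), np.float64(32.910964187933075), 20)  tp front x (np.float64(-0.3581148510466514), np.float64(-1.7206027746112333), 20)
 tp y+ (np.float64(0.4079781633509913), np.float64(37.025607749115174), 20)  y- (np.float64(-4.476162186344796), np.float64(-37.69562274537721), 9)
 apron y+ (np.float64(19.88948720364509), np.float64(27.72243222741586), 7)  y- (np.float64(-2.713360848805807), np.float64(-33.889209920814736), 10)
 bar 769 69.95171817907504 ((-35.02922058105469, -0.13869285583496094), (16.44050407409668, 69.83731079101562), 70.78400421142578) mean [-32.63  -0.52  69.79]
blade 1956 4.159434551626475 ((461.23883056640625, 288.1572265625), (63.180233001708984, 105.42098999023438), 65.72948455810547)
blade 1566 4.0350592198182085 ((464.0248107910156, 296.28741455078125), (45.76136016845703, 106.25187683105469), 66.08110809326172)
```

Run:
```python
from h import *
for i in(2,3):
    P=wcloud(load(f"w{i}.npz")); m=(abs(P[...,0]-650)<80)&(abs(P[...,1]-330)<80)&(abs(P[...,2]-118)<7); q=P[m]
    rc=cv2.minAreaRect(q[:,:2].astype(np.float32)); c=np.array(rc[0]); a=np.radians(155.8)
    d=c-[535.2,263.8]; print(len(q),rc,"along tool x",d@[np.cos(a),np.sin(a)],"y",d@[np.sin(a),-np.cos(a)])
```

```text
1126 ((679.6976318359375, 373.6701354980469), (58.746578216552734, 57.76520538330078), 80.7259750366211) along tool x -86.76089746486954 y 159.44766837945198
802 ((680.2000122070312, 372.7134094238281), (59.51228332519531, 56.875492095947266), 78.08100891113281) along tool x -87.61131276221333 y 158.78095656735175
```

Request:
carry_out([
  [[-2,5,0,0,0,-0.025,9.3],[-2,5,0,0,0,-0.025,9.3],[-2,5,-3,0,0,0,9.3],[-2,5,-3,0,0,0,9.3],[-2,4,-4,0,0,0,9.3],[-1.3,4.4,-4,0,0,0,9.3],[0,0,0,0,0,0,7],[0,0,0,0,0,0,7]],
])

```text
t: 4.0
tcp_pos: [535.2, 263.6, 218.4]
orientation: [180.0, 0.1, 155.9]
contact_force: [0.1, 0.1, -0.0]
finger_gap: 0.832
grasp_force: 0.0
```

Request:
carry_out([
  [[0,0,-5,0,0,0,6],[0,0,-5,0,0,0,6],[0,0,-4,0,0,0,6],[0,0,-3,0,0,0,6],[0,0,-2,0,0,0,6],[0,0,-0.7,0,0,0,6],[0,0,0,0,0,0,6],[0,0,0,0,0,0,2],[0,0,0,0,0,0,2],[0,0,0,0,0,0,2],[0,0,0,0,0,0,2],[0,0,0,0,0,0,2]],
])

```text
t: 5.5
tcp_pos: [535.7, 263.0, 20.8]
orientation: [180.0, 0.0, 155.8]
contact_force: [-1.2, -0.4, 2.2]
finger_gap: 0.3
grasp_force: 30.0
```

Gripped at 28 mm. I lift, then check the blade in the hand.

Request:
carry_out([
  [[0,0,2,0,0,0,2],[0,0,4,0,0,0,2],[0,0,6,0,0,0,2],[0,0,6,0,0,0,2],[0,0,6,0,0,0,2],[0,0,4,0,0,0,2],[0,0,0,0,0,0,2],[0,0,0,0,0,0,2]],
])

```text
t: 6.5
tcp_pos: [535.0, 262.6, 299.5]
orientation: [-179.9, -0.1, 155.8]
contact_force: [-0.3, -0.0, -2.7]
finger_gap: 0.296
grasp_force: 30.0
```

```bash
python3 wrist.py w4|head -1
cat > hand.py <<'E'
import sys
from h import *
np.set_printoptions(precision=2,suppress=True)
s=load(sys.argv[1]+".npz")
from bench import bot
st=bot.get_state()
from scipy.spatial.transform import Rotation as Ro
R=Ro.from_euler("xyz",st["orientation"],degrees=True).as_matrix()
Q=(wcloud(s)-st["tcp_pos"])@R
m=(abs(Q[...,1])<40)&(Q[...,2]>5)&(Q[...,2]<35)&(Q[...,0]>22)&(Q[...,0]<160)
q=Q[m]; rc=cv2.minAreaRect(q[:,:2].astype(np.float32)); print(len(q),rc)
A=np.c_[q[:,:2],np.ones(len(q))]; c=np.linalg.lstsq(A,q[:,2],rcond=None)[0]; e=abs(A@c-q[:,2])<1.5
c=np.linalg.lstsq(A[e],q[e,2],rcond=None)[0]; print("top face z=",c, "pitch deg",np.degrees(np.arctan(c[0])), "x max",np.percentile(q[:,0],99.7),"z at tip",c@[130,0,1])
for x in range(35,130,15):
    b=q[abs(q[:,0]-x)<3]; print(x,b[:,1].min(),b[:,1].max(),(b[:,1].min()+b[:,1].max())/2)
E
python3 hand.py w4
```

```text
6.5 [534.975 262.571 299.515] [-179.946   -0.055  155.771] [ 21.213   5.918  80.516   0.001  93.643 -44.558]
16249 ((76.52589416503906, 0.7440395355224609), (44.62782669067383, 108.6422119140625), 89.88470458984375)
top face z= [ 0.    0.   15.25] pitch deg 0.1579663210988745 x max 130.09129636021657 z at tip 15.605758658013087
35 -21.07902667458771 23.133759788214334 1.0273665568133126
50 -21.15650570909803 23.074607119792727 0.959050705347348
65 -21.27324500229574 22.414505910094704 0.5706304538994811
80 -21.571642453970334 22.612093820182597 0.5202256831061316
95 -21.542354348150134 22.450857475430983 0.4542515636404243
110 -21.477688574860707 22.3114322068557 0.4168718159974958
125 -21.0594446990233 22.43869462512345 0.6896249630500755
```

```bash
cat > plan.py <<'E'
import numpy as np
from scipy.spatial.transform import Rotation as Ro
from bench import bot
np.set_printoptions(precision=4,suppress=True)
RC=Ro.from_euler("ZY",[-15.65,-26],degrees=True); O=np.array([580.2,24.3,119.7])
st=bot.get_state(); p=st["tcp_pos"]; R=Ro.from_euler("xyz",st["orientation"],degrees=True)
def go(name,Rt,pt): print(name,"target",pt,"dpos cm",(pt-p)/10,"rotvec",(Rt*R.inv()).as_rotvec())
def scr(x,z=2.5,y=0):  # tip at clamp (x,y,z)
    Rt=RC*Ro.from_euler("zx",[0,180],degrees=True); Rt=RC*Ro.from_euler("z",180,degrees=True)*Ro.from_euler("x",180,degrees=True)
    return Rt, O+RC.apply([x,y,z])-Rt.apply([130,.5,20.5])
if __name__=="__main__":
    print("X,Y,Z of clamp",RC.as_matrix().T)
    q=RC.inv().apply(p+R.apply([130,.5,20.5])-O); print("t",st["t"],"tip in clamp now",q,"F clamp",RC.inv().apply(st["contact_force"]),"F",st["contact_force"],"q",st["qpos"])
    for x in(70,20,-60.5): go(f"tip x {x}",*scr(x))
E
python3 plan.py
```

```text
X,Y,Z of clamp [[ 0.8655 -0.2425  0.4384]
 [ 0.2698  0.9629  0.    ]
 [-0.4221  0.1183  0.8988]]
t 6.55 tip in clamp now [-143.2516  236.8205  246.2015] F clamp [-1.8486 -0.3202 -1.8905] F [-0.8882 -0.0837 -2.5095] q [ 21.2144   5.9715  80.5751  -0.002   93.643  -44.5608]
tip x 70 target [743.4511 -21.9534 228.0465] dpos cm [ 20.8863 -28.4369  -7.0343] rotvec [-0.1535 -0.4299  0.1476]
tip x 20 target [700.1774  -9.8304 206.1279] dpos cm [ 16.559  -27.2246  -9.2262] rotvec [-0.1535 -0.4299  0.1476]
tip x -60.5 target [630.5068   9.6875 170.8391] dpos cm [  9.5919 -25.2728 -12.755 ] rotvec [-0.1535 -0.4299  0.1476]
```

Request:
carry_out([
  [[2.6,-3.5,0,0,0,0,2],[2.6,-3.5,0,-0.0256,-0.0717,0.0246,2],[2.6,-3.5,0,-0.0256,-0.0717,0.0246,2],[2.6,-3.5,0,-0.0256,-0.0717,0.0246,2],[2.6,-3.5,0,-0.0256,-0.0717,0.0246,2],[2.6,-3.5,0,-0.0256,-0.0717,0.0246,2],[2.6,-3.5,0,-0.0256,-0.0717,0.0246,2],[2.7,-3.9,0,0,0,0,2],[0,0,-3.5,0,0,0,2],[0,0,-3.5,0,0,0,2],[0,0,0,0,0,0,2],[0,0,0,0,0,0,2]],
])

```text
t: 8.05
tcp_pos: [744.4, -21.1, 230.4]
orientation: [179.9, 26.1, 164.4]
contact_force: [0.2, -0.3, -1.1]
finger_gap: 0.298
grasp_force: 30.0
```

```bash
python3 plan.py; python3 wrist.py w5|head -1; python3 hand.py w5|head -3
```

```text
X,Y,Z of clamp [[ 0.8655 -0.2425  0.4384]
 [ 0.2698  0.9629  0.    ]
 [-0.4221  0.1183  0.8988]]
t 8.05 tip in clamp now [71.6834  1.1227  4.1086] F clamp [-0.1906 -0.2479 -1.0883] F [ 0.2275 -0.3212 -1.0618] q [ -2.9507   7.6655  89.6336  -6.4514  57.2864 -75.0857]
tip x 70 target [743.4511 -21.9534 228.0465] dpos cm [-0.094  -0.09   -0.2391] rotvec [-0.0013  0.0024 -0.0013]
tip x 20 target [700.1774  -9.8304 206.1279] dpos cm [-4.4214  1.1223 -2.431 ] rotvec [-0.0013  0.0024 -0.0013]
tip x -60.5 target [630.5068   9.6875 170.8391] dpos cm [-11.3885   3.074   -5.9599] rotvec [-0.0013  0.0024 -0.0013]
8.05 [744.391 -21.053 230.438] [179.88   26.111 164.372] [ -2.951   7.666  89.634  -6.451  57.286 -75.086]
16309 ((78.45824432373047, 0.2834300994873047), (44.73207473754883, 108.16898345947266), 89.82969665527344)
top face z= [-0.    0.   17.36] pitch deg -0.06322604633568246 x max 131.97024153310412 z at tip 17.220201639833395
35 -21.60106618234544 22.704976368786877 0.5519550932207178
```

Request:
carry_out([
  [[-1.5,0.35,-0.75,0,0,0,2],[-1.5,0.35,-0.75,0,0,0,2],[-1.4,0.35,-0.75,0,0,0,2],[0,0,0,0,0,0,2],[0,0,0,0,0,0,2]],
])

```text
t: 8.72
tcp_pos: [701.8, -10.7, 210.2]
orientation: [179.8, 26.3, 164.4]
contact_force: [0.9, -0.3, -1.2]
finger_gap: 0.296
grasp_force: 30.0
```

```bash
python3 plan.py; python3 wrist.py w5|head -1; python3 hand.py w5|head -3; cat >clampchk.py <<'E'
E
sed -e 's/for i in(2,3)/for i in(5,)/' -e 's/R=frame(-16.); O=.*/R=frame(-15.65); O=np.array([580.2,24.3,119.7])/' m2.py > m3.py; sed -i '/^# blade/,$d' m3.py; python3 m3.py
```

```text
X,Y,Z of clamp [[ 0.8655 -0.2425  0.4384]
 [ 0.2698  0.9629  0.    ]
 [-0.4221  0.1183  0.8988]]
t 8.725 tip in clamp now [23.4794 -0.3401  4.6462] F clamp [ 0.3707 -0.0658 -1.4641] F [ 0.9211 -0.3263 -1.1534] q [ -2.0959   1.8818  97.9666  -7.1133  54.6398 -73.6801]
tip x 70 target [743.4511 -21.9534 228.0465] dpos cm [ 4.1686 -1.1261  1.7861] rotvec [-0.0011  0.0061 -0.0013]
tip x 20 target [700.1774  -9.8304 206.1279] dpos cm [-0.1588  0.0862 -0.4058] rotvec [-0.0011  0.0061 -0.0013]
tip x -60.5 target [630.5068   9.6875 170.8391] dpos cm [-7.1259  2.038  -3.9347] rotvec [-0.0011  0.0061 -0.0013]
8.725 [701.765 -10.692 210.186] [179.827  26.322 164.35 ] [ -2.096   1.882  97.967  -7.113  54.64  -73.68 ]
20672 ((84.358642578125, -0.42324066162109375), (122.45027160644531, 79.97499084472656), 0.6766455769538879)
top face z= [ 0.02  0.01 14.48] pitch deg 1.4193080304363046 x max 144.11165323302137 z at tip 17.7001810504575
35 -21.172252290842977 23.0391423597136 0.9334450344353122
5 apron z 0.04900601662885465 topplate z nan
 apron outer x (np.float64(0.005633398109846047), np.float64(19.91097727684256), 14)  tp front x None
 tp y+ None  y- None
 apron y+ (np.float64(22.022243980517867), np.float64(26.83573330756808), 9)  y- (np.float64(-23.986839844119736), np.float64(-23.922079157514034), 8)
 bar 3 66.20843125657801 ((144.82675170898438, -14.607891082763672), (0.3756536841392517, 1.4246153831481934), 20.85511589050293) mean [144.77 -14.63  66.38]
  return _methods._mean(a, axis=axis, dtype=dtype,
  ret = ret.dtype.type(ret / rcount)
```

View pics/w5.png

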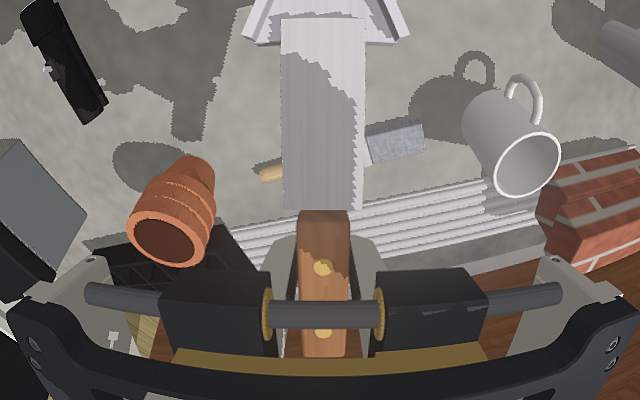

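The blade is centred between the guides (blade edges at u 281 and 365, guides at 243 and 409). I continue into the mouth.

Request:
carry_out([
  [[-0.4,0.1,-0.35,0,0.006,0,2],[-0.55,0.17,-0.35,0,0,0,2],[-0.55,0.17,-0.35,0,0,0,2],[0,0,0,0,0,0,2],[0,0,0,0,0,0,2],[0,0,0,0,0,0,2]],
])

```text
t: 9.52
tcp_pos: [685.8, -6.3, 197.8]
orientation: [180.0, 25.8, 164.4]
contact_force: [-0.5, -0.2, -1.5]
finger_gap: 0.3
grasp_force: 30.0
```

```bash
python3 plan.py|tail -4
```

```text
t 9.525 tip in clamp now [ 2.9633 -0.5984  1.8431] F clamp [-1.0795 -0.2892 -1.1844] F [-0.5123 -0.1568 -1.5378] q [ -1.6828   0.3905 100.6712  -7.4084  53.9745 -73.0499]
tip x 70 target [743.4511 -21.9534 228.0465] dpos cm [ 5.7692 -1.5611  3.0263] rotvec [-0.0013 -0.0024 -0.001 ]
tip x 20 target [700.1774  -9.8304 206.1279] dpos cm [ 1.4419 -0.3488  0.8344] rotvec [-0.0013 -0.0024 -0.001 ]
tip x -60.5 target [630.5068   9.6875 170.8391] dpos cm [-5.5252  1.603  -2.6945] rotvec [-0.0013 -0.0024 -0.001 ]
```

Request:
carry_out([
  [[-0.8,0.25,-0.38,0,0,0,2],[-0.8,0.23,-0.39,0,0,0,2],[-0.8,0.23,-0.39,0,0,0,2],[-0.8,0.23,-0.39,0,0,0,2],[-0.8,0.23,-0.39,0,0,0,2],[0,0,0,0,0,0,2],[0,0,0,0,0,0,2]],
])

```text
t: 10.4
tcp_pos: [645.8, 5.4, 178.4]
orientation: [180.0, 25.9, 164.4]
contact_force: [0.4, -0.0, -2.4]
finger_gap: 0.299
grasp_force: 30.0
```

```bash
python3 plan.py|tail -4
```

```text
t 10.4 tip in clamp now [-42.9831  -0.087    2.6903] F clamp [-0.7241  0.0994 -2.3241] F [ 0.3811 -0.0036 -2.4063] q [ -0.4598  -4.7599 107.7871  -8.2427  52.1804 -71.238 ]
tip x 70 target [743.4511 -21.9534 228.0465] dpos cm [ 9.7687 -2.7353  4.9626] rotvec [-0.0013 -0.0022 -0.0011]
tip x 20 target [700.1774  -9.8304 206.1279] dpos cm [ 5.4413 -1.523   2.7708] rotvec [-0.0013 -0.0022 -0.0011]
tip x -60.5 target [630.5068   9.6875 170.8391] dpos cm [-1.5258  0.4287 -0.7581] rotvec [-0.0013 -0.0022 -0.0011]
```

Request:
carry_out([
  [[-0.37,0.1,-0.22,0,0,0,2],[-0.37,0.1,-0.22,0,0,0,2],[-0.34,0.1,-0.22,0,0,0,2],[-0.17,0.05,-0.09,0,0,0,2],[0,0,0,0,0,0,2],[0,0,0,0,0,0,2]],
])

```text
t: 11.15
tcp_pos: [633.2, 8.9, 170.7]
orientation: [180.0, 25.8, 164.4]
contact_force: [-0.7, 0.7, -2.4]
finger_gap: 0.298
grasp_force: 30.0
```

```bash
python3 plan.py|sed -n 4p
```

```text
t 11.15 tip in clamp now [-58.1086  -0.1189   1.5556] F clamp [-1.7829  0.528  -1.7732] F [-0.6521  0.731  -2.3753] q [ -0.0557  -6.2768 110.0358  -8.5371  51.5349 -70.6082]
```

Now I push gently until the stop is felt.

Request:
carry_out([
  [[-0.17,0.05,-0.09,0,0,0,2],[0,0,0,0,0,0,2],[0,0,0,0,0,0,2]],
])

```text
t: 11.52
tcp_pos: [631.3, 9.4, 169.6]
orientation: [180.0, 25.8, 164.4]
contact_force: [-0.3, -0.7, -2.3]
finger_gap: 0.297
grasp_force: 30.0
```

```bash
python3 plan.py|sed -n 4p
```

```text
t 11.525 tip in clamp now [-60.3628  -0.1497   1.4648] F clamp [-1.0973 -0.7773 -2.0007] F [-0.3149 -0.719  -2.2792] q [  0.0032  -6.4892 110.3464  -8.5764  51.4722 -70.5178]
```

Request:
carry_out([
  [[-0.13,0.04,-0.07,0,0,0,2],[0,0,0,0,0,0,2],[0,0,0,0,0,0,2]],
])

```text
t: 11.9
tcp_pos: [631.0, 9.6, 170.1]
orientation: [179.9, 26.0, 164.4]
contact_force: [5.3, -2.3, 0.1]
finger_gap: 0.298
grasp_force: 30.0
```

```bash
python3 plan.py|sed -n 4p
```

```text
t 11.9 tip in clamp now [-60.4401  -0.0295   1.7144] F clamp [ 5.1976 -0.8255 -2.3925] F [ 5.2856 -2.338   0.1281] q [  0.0387  -6.6751 110.5098  -8.6309  51.3566 -70.4486]
```

Against the stop (5 N). I settle it onto the floor, release, and back off along the clamp's z.

Request:
carry_out([
  [[-0.05,0.0,-0.13,0,0,0,2],[0,0,0,0,0,0,2],[0,0,0,0,0,0,5.5],[0,0,0,0,0,0,5.5],[0,0,0,0,0,0,5.5],[0,0,0,0,0,0,5.5],[-1,0.3,2,0,0,0,5.5],[-1.7,0.5,3.6,0,0,0,5.5],[-1.7,0.5,3.6,0,0,0,5.5],[-1.2,0.3,2.6,0,0,0,5.5],[0,0,0,0,0,0,5.5],[0,0,0,0,0,0,5.5]],
])

```text
t: 13.4
tcp_pos: [573.3, 25.7, 284.3]
orientation: [180.0, 25.7, 164.4]
contact_force: [0.7, 0.8, -0.6]
finger_gap: 0.592
grasp_force: 0.0
```

```bash
python3 wrist.py w6|head -1
cat > chk.py <<'E'
from h import *
from plan import RC,O
import sys
np.set_printoptions(precision=2,suppress=True)
s=load(sys.argv[1]+".npz"); P=wcloud(s) if sys.argv[1][0]=="w" else cloud(s); p=s["pixels"].astype(int)
Q=RC.inv().apply((P-O).reshape(-1,3)).reshape(P.shape)
m=(p[...,2]-p[...,0]>35)&(abs(Q[...,1])<30)&(Q[...,0]>20)&(Q[...,0]<170)&(abs(Q[...,2]-20)<20)
q=Q[m]; q=q[abs(q[:,2]-np.median(q[:,2]))<6]
if len(q)>20:
    c=np.polyfit(q[:,0],q[:,2],1); print("handle",len(q),"x",np.percentile(q[:,0],[.5,99.5]),"y",np.percentile(q[:,1],[1,99]),"slope",np.degrees(c[0]),"z at 45,140",np.polyval(c,[45,140]),cv2.minAreaRect(q[:,:2].astype(np.float32)))
b=Q[(p.max(-1)<50)&(Q[...,2]>66)&(Q[...,2]<74)&(abs(Q[...,0]+35)<50)&(abs(Q[...,1])<50)]
if len(b)>50: print("bar",len(b),np.median(b[:,2]),cv2.minAreaRect(b[:,:2].astype(np.float32)))
E
python3 chk.py w6
```

```text
13.4 [573.308  25.739 284.251] [179.992  25.742 164.405] [  2.21  -20.351 109.859  -8.347  66.058 -70.458]
handle 2551 x [ 44.37 137.44] y [-12.91  13.67] slope -2.761928533141322 z at 45,140 [22.76 18.18] ((91.03651428222656, 0.34026622772216797), (94.28378295898438, 27.521238327026367), 0.041980501264333725)
bar 1716 70.06502610113766 ((-36.273193359375, 0.8191967010498047), (15.709870338439941, 70.92631530761719), 70.81415557861328)
```

View pics/w6.png

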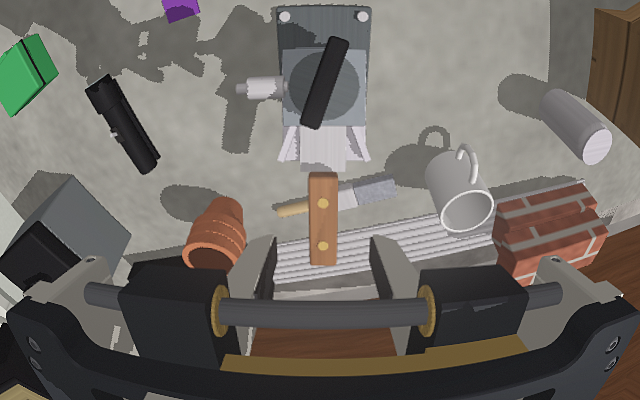

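The scraper is home: handle spans clamp x 44 to about 140, centred, sagging 2.8°. The bar is at (325,83), about 19° (0.33 rad), with the plunger at (262,88). Next is the knob.

```bash
cat > knob.py <<'E'
from plan import *
def kn(ang,z): # knob angle rad, height
    return RC*Ro.from_euler("z",np.pi-ang)*Ro.from_euler("x",np.pi), O+RC.apply([-35.5,.2,z])
q=RC.inv().apply(p-O); M=(RC.inv()*R*Ro.from_euler("x",np.pi)).as_matrix()
print("t",st["t"],"TCP clamp",q,"tool as knob angle",(np.pi-np.arctan2(M[1,0],M[0,0])),"q",st["qpos"],"Fclamp",RC.inv().apply(st["contact_force"]),"Mclamp",RC.inv().apply(st["wrist_torque"]),"gap mm",93*st["finger_gap"],st["grasp_force"])
go("above",*kn(.33,120)); go("grip",*kn(.33,64)); go("end",*kn(2.4,64))
E
python3 knob.py
```

```text
t 13.45 TCP clamp [ 65.3615  -0.5894 150.4447] tool as knob angle 6.282227333608222 q [  2.2051 -20.3118 109.8813  -8.3481  66.064  -70.4594] Fclamp [-0.4688 -0.4332  0.3606] Mclamp [-0.0168  0.1732 -0.006 ] gap mm 54.7310257127387 0.0
above target [498.8753  47.2905 211.9931] dpos cm [-7.4229  2.1615 -7.1578] rotvec [ 0.1373 -0.0442 -0.2979]
grip target [522.514   40.6682 161.6606] dpos cm [ -5.059    1.4992 -12.1911] rotvec [ 0.1373 -0.0442 -0.2979]
end target [522.514   40.6682 161.6606] dpos cm [ -5.059    1.4992 -12.1911] rotvec [ 1.0069 -0.2846 -2.1609]
```

Request:
carry_out([
  [[-1.85,0.54,-1.79,0.0343,-0.011,-0.0745,5.5],[-1.85,0.54,-1.79,0.0343,-0.011,-0.0745,5.5],[-1.85,0.54,-1.79,0.0343,-0.011,-0.0745,5.5],[-1.85,0.54,-1.79,0.0343,-0.011,-0.0745,5.5],[0,0,0,0,0,0,5.5],[0,0,0,0,0,0,5.5],[0,0,0,0,0,0,5.5]],
])

```text
t: 14.32
tcp_pos: [500.5, 47.2, 215.0]
orientation: [171.0, 24.7, 143.5]
contact_force: [-0.3, -0.2, 0.0]
finger_gap: 0.593
grasp_force: 0.0
```

```bash
python3 knob.py; python3 wrist.py w7|head -1; python3 chk.py w7
```

```text
t 14.325 TCP clamp [-32.7857   0.5108 122.0017] tool as knob angle 0.3296593328210786 q [  6.2941 -31.4676 125.0554 -10.7406  62.3061 -46.198 ] Fclamp [-0.2212 -0.2711  0.1167] Mclamp [ 0.001   0.1694 -0.0099] gap mm 55.19047180808559 0.0
above target [498.8753  47.2905 211.9931] dpos cm [-0.1588  0.0122 -0.2989] rotvec [ 0.0011  0.0032 -0.0003]
grip target [522.514   40.6682 161.6606] dpos cm [ 2.2051 -0.65   -5.3321] rotvec [ 0.0011  0.0032 -0.0003]
end target [522.514   40.6682 161.6606] dpos cm [ 2.2051 -0.65   -5.3321] rotvec [ 0.8775 -0.2438 -1.8593]
14.325 [500.463  47.168 214.982] [170.955  24.687 143.478] [  6.294 -31.468 125.055 -10.741  62.306 -46.198]
handle 1140 x [ 44.2  137.96] y [-12.95  13.94] slope -2.1421479820405565 z at 45,140 [21.93 18.38] ((91.70182800292969, 0.7336702346801758), (28.70615005493164, 96.43439483642578), 89.7248306274414)
bar 180 69.3302594544191 ((-37.498985290527344, 1.4562244415283203), (15.090776443481445, 69.11736297607422), 71.6663589477539)
```

Request:
carry_out([
  [[0.55,-0.16,-1.35,0,0,0,5.5],[0.55,-0.16,-1.35,0,0,0,5.5],[0.55,-0.16,-1.35,0,0,0,5.5],[0.5,-0.16,-1.2,0,0,0,5.5],[0,0,0,0,0,0,5.5],[0,0,0,0,0,0,5.5],[0,0,0,0,0,0,0.8],[0,0,0,0,0,0,0.8],[0,0,0,0,0,0,0.8],[0,0,0,0,0,0,0.8],[0,0,0,0,0,0,0.8]],
])

```text
t: 15.75
tcp_pos: [521.3, 41.4, 161.8]
orientation: [170.9, 24.6, 143.4]
contact_force: [1.1, 3.1, -1.2]
finger_gap: 0.172
grasp_force: 30.0
```

```bash
python3 knob.py
```

```text
t 15.75 TCP clamp [-36.7094   0.5385  64.7034] tool as knob angle 0.33040134666962295 q [  5.018  -24.9506 126.2765 -10.9769  54.4765 -45.9365] Fclamp [-0.3235  3.3354 -1.1962] Mclamp [ 0.5051  0.1357 -0.0237] gap mm 16.028190840062987 29.99871164560318
above target [498.8753  47.2905 211.9931] dpos cm [-2.2386  0.592   5.023 ] rotvec [-0.      0.003   0.0001]
grip target [522.514   40.6682 161.6606] dpos cm [ 0.1252 -0.0702 -0.0102] rotvec [-0.      0.003   0.0001]
end target [522.514   40.6682 161.6606] dpos cm [ 0.1252 -0.0702 -0.0102] rotvec [ 0.8765 -0.243  -1.859 ]
```

Request:
carry_out([
  [[0.02,0,0,0.0507,-0.0142,-0.1079,0.8],[0.02,0,0,0.0507,-0.0142,-0.1079,0.8],[0.02,0,0,0.0507,-0.0142,-0.1079,0.8],[0.02,0,0,0.0507,-0.0142,-0.1079,0.8],[0.02,0,0,0.0507,-0.0142,-0.1079,0.8],[0,0,0,0,0,0,0.8],[0,0,0,0,0,0,0.8]],
])

```text
t: 16.62
tcp_pos: [521.9, 41.8, 161.9]
orientation: [158.6, 15.2, 108.1]
contact_force: [-5.4, 5.1, 6.1]
finger_gap: 0.168
grasp_force: 30.0
```

```bash
python3 knob.py
```

```text
t 16.625 TCP clamp [-36.2098   1.1011  64.616 ] tool as knob angle 0.930699439168388 q [  5.0911 -24.7138 126.0672 -11.0271  54.5659 -11.4429] Fclamp [-3.1913  3.4286  8.3228] Mclamp [ 0.3655  1.071  -0.0229] gap mm 15.613604962248658 30.00670999288559
above target [498.8753  47.2905 211.9931] dpos cm [-2.3007  0.551   5.009 ] rotvec [-0.2534  0.0724  0.5398]
grip target [522.514   40.6682 161.6606] dpos cm [ 0.0631 -0.1113 -0.0242] rotvec [-0.2534  0.0724  0.5398]
end target [522.514   40.6682 161.6606] dpos cm [ 0.0631 -0.1113 -0.0242] rotvec [ 0.6214 -0.1731 -1.3201]
```

Request:
carry_out([
  [[0.02,-0.04,0,0.0507,-0.0142,-0.1079,0.8],[0.02,-0.04,0,0.0507,-0.0142,-0.1079,0.8],[0,0,0,0.0507,-0.0142,-0.1079,0.8],[0,0,0,0.0507,-0.0142,-0.1079,0.8],[0,0,0,0.0507,-0.0142,-0.1079,0.8],[0,0,0,0.0507,-0.0142,-0.1079,0.8],[0,0,0,0,0,0,0.8],[0,0,0,0,0,0,0.8]],
])

```text
t: 17.62
tcp_pos: [522.6, 41.8, 162.3]
orientation: [154.0, -2.1, 70.2]
contact_force: [-4.8, 9.1, 6.2]
finger_gap: 0.173
grasp_force: 30.0
```

```bash
python3 knob.py|head -2
```

```text
t 17.625 TCP clamp [-35.3994   1.2747  64.6275] tool as knob angle 1.6512330819738434 q [  5.0188 -24.5897 125.9276 -10.9116  54.5824  29.7065] Fclamp [-3.618   7.4351  8.6841] Mclamp [ 1.1122  1.3044 -0.0261] gap mm 16.0619103728181 30.018444657325745
above target [498.8753  47.2905 211.9931] dpos cm [-2.3751  0.5538  4.9724] rotvec [-0.5586  0.1565  1.1871]
```

Request:
carry_out([
  [[0,0,0,0.0422,-0.0118,-0.0899,0.8],[0,0,0,0.0422,-0.0118,-0.0899,0.8],[0,0,0,0.0422,-0.0118,-0.0899,0.8],[0,0,0,0.0422,-0.0118,-0.0899,0.8],[0,0,0,0.0422,-0.0118,-0.0899,0.8],[0,0,0,0.0422,-0.0118,-0.0899,0.8],[0,0,0,0.0422,-0.0118,-0.0899,0.8],[0,0,0,0.0127,-0.0035,-0.027,0.8],[0,0,0,0,0,0,0.8],[0,0,0,0,0,0,0.8],[0,0,0,0,0,0,0.8]],
])

```text
t: 19.0
tcp_pos: [523.2, 41.3, 162.7]
orientation: [161.4, -18.5, 31.0]
contact_force: [-0.1, 6.1, 4.5]
finger_gap: 0.168
grasp_force: 30.0
```

```bash
python3 knob.py|head -2
```

```text
t 19.0 TCP clamp [-34.6353   0.9403  64.6823] tool as knob angle 2.381391441024374 q [  4.9462 -24.5027 125.8187 -10.8835  54.6147  71.4565] Fclamp [0.4097 5.8543 4.7569] Mclamp [ 1.0463  0.6473 -0.0166] gap mm 15.640350925202727 30.010140538215637
above target [498.8753  47.2905 211.9931] dpos cm [-2.4299  0.6038  4.934 ] rotvec [-0.8664  0.2425  1.8435]
```

Turned to 2.38 rad with the bar still held. I release and back off.

Request:
carry_out([
  [[0,0,0,0,0,0,5],[0,0,0,0,0,0,5],[0,0,0,0,0,0,5],[0,0,0,0,0,0,5],[-0.85,0.24,1.8,0,0,0,5],[-1.5,0.4,3.2,0,0,0,5],[-1.5,0.4,3.2,0,0,0,5],[-1.5,0.4,3.2,0,0,0,5],[0,0,2,0,0,0,5],[0,0,0,0,0,0,5],[0,0,0,0,0,0,5]],
])

```text
t: 20.38
tcp_pos: [468.8, 54.3, 293.7]
orientation: [161.5, -18.3, 30.9]
contact_force: [0.4, -0.4, -0.1]
finger_gap: 0.537
grasp_force: 0.0
```

```bash
python3 wrist.py w8|head -1; python3 chk.py w8
python3 - <<'E'
from bench import bot
import numpy as np,cv2
for n in("top","scene"):
    s=bot.snapshot(n); np.savez(n+"9.npz",**s); cv2.imwrite(f"pics/{n}9.png",s["pixels"])
a=cv2.resize(cv2.imread("pics/top9.png")[130:230,265:365],(400,400),interpolation=2);b=cv2.resize(cv2.imread("pics/scene9.png")[160:260,290:390],(400,400),interpolation=2)
cv2.imwrite("pics/end.png",np.hstack([a,b]))
E
python3 chk.py top9; python3 chk.py scene9
```

```text
20.375 [468.758  54.34  293.687] [161.461 -18.259  30.897] [  8.169 -38.025 120.875 -10.721  73.639  71.159]
handle 2096 x [ 45.09 137.75] y [-13.03  13.91] slope -1.534454063969593 z at 45,140 [23.45 20.9 ] ((92.10094451904297, 0.18732929229736328), (28.539907455444336, 94.32465362548828), 89.99787902832031)
bar 121 69.27355552918912 ((-35.56846618652344, 1.3697147369384766), (71.22819519042969, 13.936562538146973), 43.642051696777344)
handle 385 x [ 46.84 138.51] y [-12.67  13.62] slope -1.6007108325173411 z at 45,140 [23.15 20.5 ] ((92.64915466308594, 0.5502090454101562), (27.341859817504883, 93.03203582763672), 89.55072784423828)
bar 60 69.45531609545861 ((-21.167722702026367, 13.547784805297852), (33.752967834472656, 14.072441101074219), 42.64796447753906)
handle 200 x [ 49.49 143.93] y [-13.58  12.66] slope -1.9865718903933574 z at 45,140 [20.8  17.51] ((96.50826263427734, -0.5629186630249023), (96.28633117675781, 26.582714080810547), 0.2151714265346527)
```

View pics/end.png

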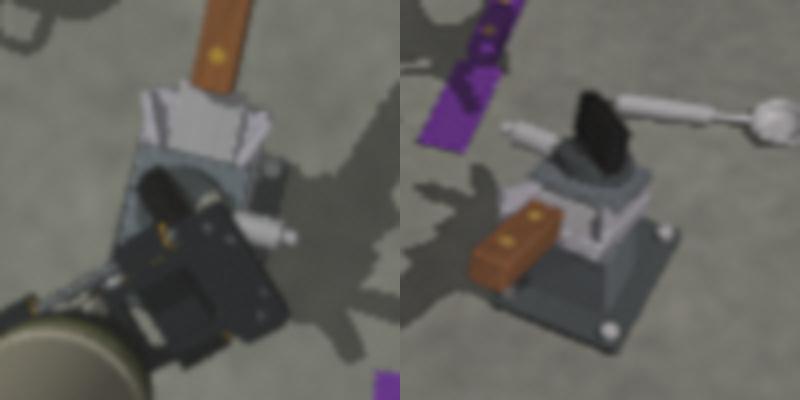

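The end view shows the scraper home (handle from clamp x 45 mm, centred). The bar is at 43.6°, which is 2.38 rad, in the notch, and the gripper is clear. I hand the job in.

```bash
python3 -c "
from bench import bot
print(bot.job_done())"
```

```text
the job is handed in; nothing more can be done
None
```

I handed the job in at about 20 s of the 70 s allowed; the simulator returned no verdict, but my last measurements show the scraper fully home in the clamp slot, the knob resting past its first click at about 2.38 rad, the gripper clear of everything, and I never felt contact with the other things.

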